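Put a ukulele soundboard under full vacuum

ROBOT

A 7-joint arm with a two-finger parallel gripper is mounted at the origin on the work surface. World frame = base frame: x ahead of the robot, y to its left, z up, the work surface at z = 0. Lengths are in m, angles in rad, forces in N, time in s.
With the tool pointing down it reaches from about 0.4 to 0.85 m from the base axis. Payload 10.4 kg.
Tool frame: the origin (TCP) lies midway between the tips of the shut fingers; the grasp point (between the pads) lies 19 mm behind it; z points along the fingers, y is the line along which they close (so a half turn about z gives the same grasp; the last joint's range is limited). The gripper opens to 87 mm and grips with 3 to 60 N. Pads are 19 mm wide; open, the fingers measure 117 mm over their backs; the gripper's body (75 mm by 190 mm) begins 51 mm behind the grasp point.
Start: joints at [-1.255, 0.332, -0.065, 1.46, 0.022, 1.35, -0.088], TCP at [0.208, 0.589, 0.223] pointing down, gripper open.
Joint ranges: [-2.6, 2.6], [-0.5, 2.12], [-1.47, 1.34], [0.16, 2.42], [-1.27, 4.41], [0.06, 2.06], [-2.6, 2.6]. Speed limits (rad/s): [2.22, 2.22, 2.79, 2.79, 3.14, 3.14, 3.14].

INTERFACE

Orientations are given as a unit quaternion [x, y, z, w].
In Python, from bench import r gives the robot as it stands.
- The arm moves only by the tool carry_out, never from a script. Its argument "steps" is a list that holds one entry, the list of rows, each a list of 6 numbers: the shift along the tool's x, y, z in cm, then the turn, a rotation vector about the tool's x, y, z in rad. In form: [[[dx, dy, dz, wx, wy, wz], ...]]. A call has 1 to 20 rows; each row is the pose to reach, as a shift and turn from the pose commanded when the call began, along the tool's axes at that moment; what a row does not reach only later rows make up. A row lasts 1/12 s, in which the tool goes at most 41.7 mm and 7.16 degrees, less where a joint would pass 70% of its speed; a pose out of reach is approached as far as the arm can. A call with a gripper value outside its range is refused whole. "hand" is the closure, from -1 (fully open) to 1 (shut), set as the call begins (left out, the last holds). The fingers move at their own pace and stop on an object; "squeeze" is the grip in N (left out, the last holds). Time passes only in rows, so rows that repeat a pose let the fingers close. It gives the time, the measured TCP pose, the force, the opening and the grip force at its end, in the units of the state.
- r.read_state(): the state, without advancing time (a new reading comes with each control period).
- r.camera(name): name is "scene" or "top"; returns the picture (400x640x3 uint8, red, green, blue); there is no depth.
- r.camera_params(name): a dict with "fx", "fy", "cx", "cy" (pixels), "D" ([k1, k2, p1, p2, k3] as OpenCV has them; the pictures are not rectified), "view" (4x4, takes a point from world to camera coordinates). Camera axes: x right, y up, looking along -z (the intrinsics and any distortion apply to the point x, -y, -z); pixel columns grow to the right and rows downward; lengths in m; the calibration is good to about 2 mm. A picture is of the moment at which its call begins. camera_params takes no time and is no camera call.
- r.close_job(): hands the job in; it is judged then, once.
The state is a dict: "time": time; "joint_positions": joint angles; "joint_vel": joint speeds; "joint_torque": joint torques, N m; "ee_pos": TCP position; "eef_rot": TCP orientation; "ft_force": force on the tool from outside, world axes, zero at the start; "torque": the same for the moment, N m; "width": finger opening in m; "grip_force": force on a finger pad.
Only numpy, scipy, OpenCV 4.12 (cv2) and the standard library are available. Lean on these libraries where they do the work, as an engineer would, in place of code of your own. Each camera call takes 0.05 s, during which the arm holds its last target. There are 200 camera calls.

TASK

The braced soundboard is about to be carved and must be held down on the vacuum bed. Start the pump by pressing the flat start button all the way in with a fingertip, then push the valve's lever with the fingers from the vent stop, on through the click of the middle hold position, right up to its far stop, and leave it there. The lever is pushed, not pinched; do not press the mushroom-headed stop button, and leave the soundboard, the finger plane, the chisel and the glue bottle where they are.

Things in the scene. Friction and masses are not known exactly. Their poses are not given: they have to be found in the camera images.
- bed: Vacuum bed, fixed: plywood board 300 (its x) x 500 (y) x 36 mm; black rubber pad 260 x 330 mm on its +y part, aluminium plate with the controls along its -y end, both 40 mm above the bench. Origin: centre of its underside on the bench; x away from the robot (turned up to 0.3 rad), y left, z up. Controls in a row along x at y = -185 mm: stop button, start button, lever valve, gauge, all fixed.
- start_top (a point): Centre of the flat top of the start button, 112 mm above the bench (bed x = -55 mm): black cylinder 24 mm across, standing 8 mm out of a steel bezel 34 mm across, on a grey box 125 x 62 mm whose top is 100 mm above the bench. Pressed straight down; z up; moves with the button.
- start (a joint): Travel of the start button, m: 0 out, 0.006 fully in. Spring return: starts to move at about 1.5 N, fully in at 5 N. Pressed means over 0.0045 for 0.1 s; the pump's switch latches, so the button may then be let go.
- stop_top (a point): Top of the stop button, 129 mm above the bench (bed x = -120 mm), 65 mm nearer the robot than the start button, on the same box: a black mushroom head 40 mm across. Not to be pressed.
- stop (a joint): Travel of the stop button, m: 0 out, 0.006 fully in; it must stay out.
- lever_knob (a point): Centre of the round black knob, 28 mm across, on a steel rod 10 mm across, 95 mm from the pivot. Moves with the lever; z runs along the rod away from the pivot, x along the bed's x. At vent 181 mm above the bench and 33 mm to the bed's -y side of the pivot (away from the soundboard), at hold 187 mm up above the pivot, at the far stop 181 mm up and 33 mm to its +y side.
- lever_pivot (a point): Pivot of the lever, 92 mm above the bench (bed x = 60 mm, y = -185 mm), inside the valve head, with the bed's axes; the lever turns about x. The valve is a block 40 x 74 mm with a head up to 115 mm above the bench; a gauge 52 mm across, up to 112 mm high, stands 56 mm beyond it (bed +x).
- lever (a joint): Lever angle, rad: 0 at the vent stop (start), 0.35 at hold (middle detent), 0.70 at the far stop (full vacuum); grows as the knob goes to the bed's +y. A sprung detent draws it to the nearest of the three: it takes some 5 to 8 N at the smooth knob to leave vent and about 5 N to leave hold; past half way (0.18, 0.53) it snaps on to the next, let go earlier it falls back. Must end above 0.65.
- soundboard: Thin spruce plate in the outline of a small guitar, 300 mm long along the bed's y, 225 mm wide, 3 mm thick with braces up to 10 mm high, lying loose on the rubber pad. Origin: centre of its underside.
- plane: Small brass finger plane, 75 x 26 mm, about 40 mm high, loose on the bench beyond the bed's -y end. Origin: centre of its underside.
- chisel: Short chisel, 220 mm long, wooden handle 26 x 24 mm, loose on the bench beyond the bed's -y end. Origin: on the bench under the front end of the handle; blade towards its +x.
- glue: White glue bottle, 56 mm across and 125 mm high, standing loose on the bench beyond the bed's -y end. Origin: centre of its underside.

How it is judged:
On the way, in this order (a step that is already met when the one before it is completed fails the run):
1. the start button is pressed in while the lever is still at the vent stop (value of joint start above 0.0045 m and value of joint lever below 0.08 rad), for 0.1 s.
2. the lever is at its far stop (value of joint lever above 0.65 rad), for 0.2 s.
At the end, for the whole second after the job is handed in: The lever rests at its far stop (above 0.65 of 0.70 rad), both buttons are out, the soundboard lies within 15 mm and the plane, chisel and bottle within 20 mm of where they were (value of joint lever above 0.65 rad and velocity of joint lever between -0.1 and 0.1 rad/s and value of joint each of start, stop below 0.002 m and distance of soundboard from where it was at the start of the episode below 0.015 m and distance of each of plane, chisel, glue from where it was at the start of the episode below 0.02 m); the robot touches nothing.
It fails at once if the stop button is pressed (more than 3 mm) (value of joint stop above 0.003 m).
It fails at once if the lever's knob or rod is taken between the fingers instead of being pushed (x of the grasp point in the frame of lever_knob between -0.009 and 0.009 m and y of the grasp point in the frame of lever_knob between -0.009 and 0.009 m and z of the grasp point in the frame of lever_knob between -0.075 and 0.014 m).
It fails at once if the soundboard is shifted by more than 15 mm or lifted (distance of soundboard from where it was at the start of the episode above 0.015 m).
It fails at once if the plane, the chisel or the glue bottle is shifted by more than 20 mm or lifted (distance of any of plane, chisel, glue from where it was at the start of the episode above 0.02 m).
It also fails if it takes over 40 s, if anything falls off the work surface, if the arm or the gripper's body presses on something with over 40 N, if the wrist force passes 120 N, or if a joint passes its speed limit or range.

## Working session

There is one attempt and no reset: what is moved stays moved. The work goes in short steps, Python scripts to look and compute and a tool call to move; the robot and the scene stay as the last step left them, time stands still between calls to the robot, and variables do not carry over. Pictures are saved under pics/ and viewed, at most 10 in all, crops included, and the job is handed in when it is done.

Besides the shell and the picture viewer there is one more tool, called as a command line: name --argument value ..., lists and objects as JSON in quotes. carry_out: Moves the arm, as the interface text tells. Its arguments: {"type":"object","properties":{"steps":{"type":"array","items":{"type":"array","items":{"type":"array","items":{"type":"number"}}}},"hand":{"type":"number"},"squeeze":{"type":"number"}},"required":["steps"]}

```bash
mkdir -p pics
python3 - <<'E'
from bench import r
import cv2,json
for n in("scene","top"):
    cv2.imwrite(f"pics/{n}0.png",r.camera(n)[:,:,::-1]); p=r.camera_params(n); print({k:(v.tolist() if hasattr(v,'tolist') else v) for k,v in p.items()})
s=r.read_state(); print(s["time"],s["ee_pos"],s["eef_rot"],s["width"],s["ft_force"])
E
```

```text
{'fx': 512.8243235892289, 'fy': 512.8243235892289, 'cx': 317.27614404449196, 'cy': 203.39872756436637, 'D': [-0.016876035241491404, 0.0, 0.0, 0.0, 0.0], 'view': [[0.578821062840745, 0.8154491739185716, 0.002970179696513527, -0.2654913922859618], [-0.7026595567528161, 0.4969059342031166, 0.5092681414124233, 0.34992753669837307], [0.41380638530095964, -0.296862152032298, 0.860602776067395, -1.7186466348423286], [0.0, 0.0, 0.0, 1.0]]}
{'fx': 417.2773753362696, 'fy': 417.2773753362696, 'cx': 319.4189799568858, 'cy': 198.68805985407826, 'D': [-0.06101810169075802, 0.0, 0.0, 0.0, 0.0], 'view': [[0.016827956262498372, -0.9998073321893965, 0.010105364335286623, -0.07829717278041583], [0.9818781151061842, 0.018432576339131437, 0.18861497078712858, -0.5669992977974367], [-0.1887648986532049, 0.006748231607134303, 0.9819991213879071, -0.9150811708537842], [0.0, 0.0, 0.0, 1.0]]}
0.1 [0.20761811 0.58914041 0.22185903] [ 1.68579100e-01  9.85687924e-01 -6.32741631e-04 -5.08782658e-05] 0.08697912088313148 [ 0.08505396 -0.29379516  0.00245543]
```

View pics/scene0.png

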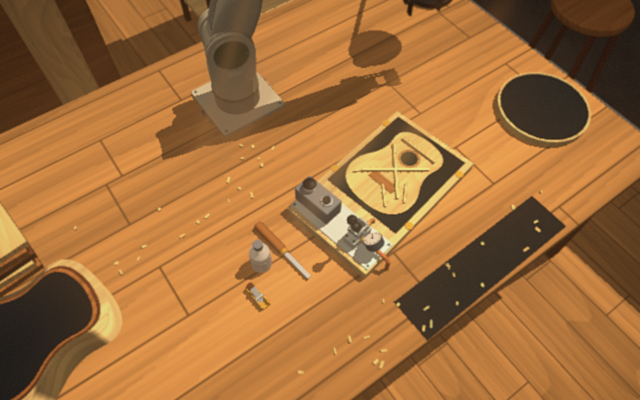

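View pics/top0.png

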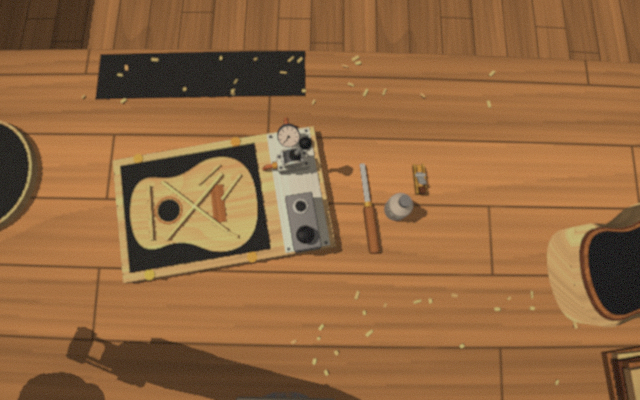

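The top view shows the start button near (300,206), stop (305,234), lever knob (305,143) and gauge (288,134). The chisel, bottle and plane are to the right of these. I'll zoom in on the controls in both views.

Run:
```python
import cv2,numpy as np
a=cv2.imread("pics/top0.png")[115:260,255:345]; b=cv2.imread("pics/scene0.png")[165:285,285:400]
a=cv2.resize(a,None,fx=4,fy=4,interpolation=2); b=cv2.resize(b,None,fx=3.6,fy=3.6,interpolation=2)
h=max(a.shape[0],b.shape[0]); im=np.zeros((h,a.shape[1]+b.shape[1],3),np.uint8); im[:a.shape[0],:a.shape[1]]=a; im[:b.shape[0],a.shape[1]:]=b
print(im.shape); cv2.imwrite("pics/crop.png",im)
```

```text
(580, 774, 3)
```

View pics/crop.png

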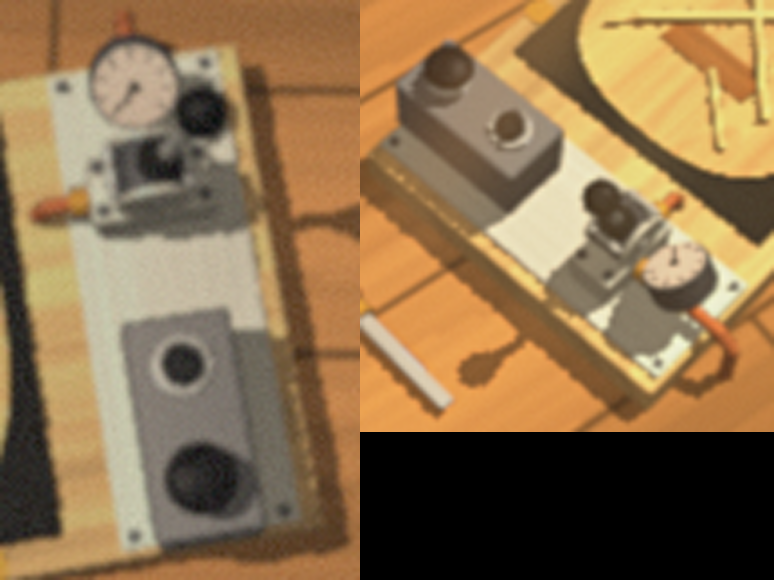

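The crop gives these top-view pixels: start (300.75,206), stop (305.75,234.5), knob (305.5,142.75), gauge (288.75,135.5). In the scene view they are start (326.7,199.7), stop (309.7,184.4) and gauge (373.1,237.8), with the knob in one of two dark blobs. I'll cast rays.

```bash
cat > h.py <<'E'
from bench import r
import numpy as np, cv2
from scipy.spatial.transform import Rotation as R
def P(n):
    p=r.camera_params(n); K=np.array([[p["fx"],0,p["cx"]],[0,p["fy"],p["cy"]],[0,0,1]]); return K,np.array(p["D"]),np.array(p["view"])
def ray(n,uv,z):
    K,D,V=P(n); q=cv2.undistortPoints(np.array([[uv]],float),K,D)[0,0]
    d=V[:3,:3].T@[q[0],-q[1],-1]; o=-V[:3,:3].T@V[:3,3]; return o+d*(z-o[2])/d[2]
def proj(n,X):
    K,D,V=P(n); c=V[:3,:3]@X+V[:3,3]; return cv2.projectPoints(np.array([[c[0],-c[1],-c[2]]]),np.zeros(3),np.zeros(3),K,D)[0].ravel()
E
python3 - <<'E'
from h import *
T=dict(start=((300.75,206),.112),stop=((305.75,234.5),.122),gauge=((288.75,135.5),.112),knob=((305.5,142.75),.181))
S=dict(start=((326.7,199.7),.112),stop=((309.7,184.4),.122),gauge=((373.1,237.8),.112),knobA=((351.7,219.7),.181),knobB=((356.7,225.5),.181))
for n,D in(("top",T),("scene",S)):
    for k,(uv,z) in D.items(): print(n,k,ray(n,uv,z).round(4))
# bed fit (planar) from mean of both views
L=dict(start=(-.055,-.185),stop=(-.12,-.185),gauge=(.116,-.185))
A=np.array([L[k] for k in L]); B=np.array([(ray("top",*T[k])+ray("scene",*S[k]))[:2]/2 for k in L])
a=A-A.mean(0); b=B-B.mean(0); th=np.arctan2((a[:,0]*b[:,1]-a[:,1]*b[:,0]).sum(),(a*b).sum())
M=R.from_euler('z',th).as_matrix()[:2,:2]; t=B.mean(0)-M@A.mean(0)
print("yaw",th,"org",t,"res",(A@M.T+t-B).round(4).tolist())
for k,p in dict(start=(-.055,-.185,.112),knob=(.06,-.218,.181),pivot=(.06,-.185,.115)).items():
    X=np.r_[M@p[:2]+t,p[2]]; print(k,X.round(4),proj("top",X),proj("scene",X))
for n,uv,z in(("glue top",(400,203),.12),("chisel handle",(374,252),.02),("chisel tip",(364,164),.005),("plane",(419,180),.03)): print(n,ray("top",uv,z).round(3))
q=R.from_quat(r.read_state()["eef_rot"]); print(q.as_matrix().round(3))
E
```

```text
top start [ 0.5403 -0.0275  0.112 ]
top stop [ 0.4773 -0.04    0.122 ]
top gauge [0.7007 0.0036 0.112 ]
top knob [ 0.6613 -0.0365  0.181 ]
scene start [ 0.544  -0.0297  0.112 ]
scene stop [ 0.4824 -0.0427  0.122 ]
scene gauge [0.7069 0.001  0.112 ]
scene knobA [ 0.66   -0.0383  0.181 ]
scene knobB [ 0.6801 -0.0381  0.181 ]
yaw 0.1917509280479387 org [0.55930241 0.16282952] res [[-0.0015, -0.0007], [-0.0031, -0.0003], [0.0046, 0.001]]
start [ 0.5406 -0.0293  0.112 ] [301.57155822 205.88101027] [326.08402463 198.75325701]
knob [ 0.6597 -0.0397  0.181 ] [307.02646916 143.47734785] [351.18515178 219.93703077]
pivot [ 0.6535 -0.0073  0.115 ] [292.93573017 155.36811308] [358.04138556 224.07357779]
glue top [ 0.549 -0.243  0.12 ]
chisel handle [ 0.449 -0.199  0.02 ]
chisel tip [ 0.668 -0.178  0.005]
plane [ 0.624 -0.308  0.03 ]
[[-0.943  0.332 -0.   ]
 [ 0.332  0.943 -0.001]
 [-0.    -0.001 -1.   ]]
```

carry_out --steps '[[[-51.9,-47.2,0,0,0,-0.53],[-51.9,-47.2,0,0,0,-0.53],[-51.9,-47.2,0,0,0,-0.53],[-51.9,-47.2,0,0,0,-0.53],[-51.9,-47.2,0,0,0,-0.53],[-51.9,-47.2,0,0,0,-0.53],[-51.9,-47.2,0,0,0,-0.53],[-51.9,-47.2,0,0,0,-0.53],[-51.9,-47.2,0,0,0,-0.53],[-51.9,-47.2,0,0,0,-0.53],[-51.9,-47.2,0,0,0,-0.53],[-51.9,-47.2,0,0,0,-0.53],[-51.9,-47.2,0,0,0,-0.53],[-51.9,-47.2,0,0,0,-0.53],[-51.9,-47.2,0,0,0,-0.53],[-51.9,-47.2,0,0,0,-0.53],[-51.9,-47.2,0,0,0,-0.53],[-51.9,-47.2,0,0,0,-0.53],[-51.9,-47.2,0,0,0,-0.53],[-51.9,-47.2,0,0,0,-0.53]]]' --hand 1

```text
time: 1.77
ee_pos: [0.54, -0.0277, 0.2221]
eef_rot: [-0.095, 0.995, 0.0, -0.0]
ft_force: [0.4, 1.3, -0.9]
width: 0.0005
grip_force: 0.0
```

carry_out --steps '[[[-0.1,-0.1,3,0,0,0],[-0.1,-0.1,6,0,0,0],[-0.1,-0.1,8,0,0,0],[-0.1,-0.1,9,0,0,0],[-0.1,-0.1,9,0,0,0],[-0.1,-0.1,9,0,0,0]]]'

```text
time: 2.27
ee_pos: [0.5416, -0.0281, 0.1331]
eef_rot: [-0.096, 0.995, 0.0, 0.0]
ft_force: [0.5, -1.0, 0.7]
width: 0.0003
grip_force: 0.0
```

Run:
```python
from h import *
c=[r.camera(n)[:,:,::-1] for n in("scene","top")]
e=r.read_state()["ee_pos"]; print(e,[proj(n,np.array(e)) for n in("scene","top")])
im=[cv2.resize(c[0][150:270,270:390],None,fx=3.3,fy=3.3,interpolation=2),cv2.resize(c[1][130:250,245:365],None,fx=3.3,fy=3.3,interpolation=2)]
cv2.imwrite("pics/c2.png",np.hstack(im))
```

```text
[ 0.54239315 -0.02853565  0.13409675] [array([326.85126818, 194.82078934]), array([300.91906675, 203.2412364 ])]
```

View pics/c2.png

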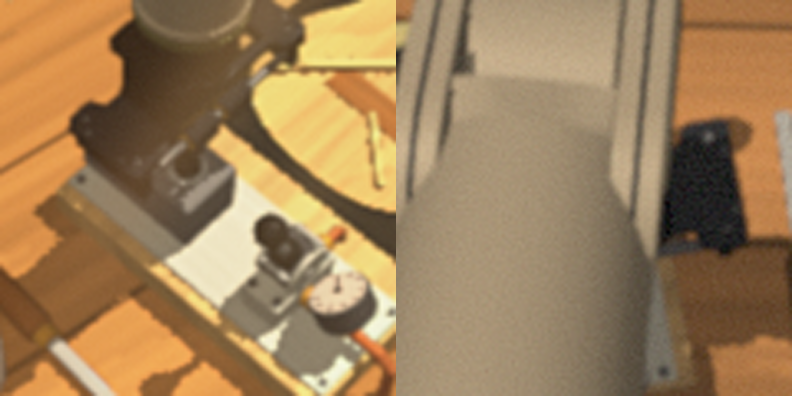

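The scene crop shows the shut fingers straight above the start button, at about (187,165) in the crop, and clear of the mushroom. The arm blocks the top view. I'll press now and watch the force.

carry_out --steps '[[[0,0,1.2,0,0,0],[0,0,1.8,0,0,0],[0,0,2.1,0,0,0],[0,0,2.3,0,0,0],[0,0,2.5,0,0,0],[0,0,2.5,0,0,0]]]'

```text
time: 2.87
ee_pos: [0.5413, -0.0288, 0.1074]
eef_rot: [-0.095, 0.995, 0.0, -0.0]
ft_force: [-2.9, 0.6, 4.8]
width: 0.0006
grip_force: 2.1
```

carry_out --steps '[[[0,0,0.1,0,0,0],[0,0,0.2,0,0,0],[0,0,0.3,0,0,0],[0,0,0.3,0,0,0],[0,0,0.3,0,0,0]]]'

```text
time: 3.28
ee_pos: [0.5415, -0.0288, 0.1062]
eef_rot: [-0.095, 0.995, 0.001, 0.0]
ft_force: [-10.3, 1.5, 22.3]
width: 0.0005
grip_force: 10.6
```

Fully in at 22 N, held for several rows. I'll lift, move to the −y side of the knob, then go down.

carry_out --steps '[[[0,0,-3,0,0,0],[0,0,-7,0,0,0],[0,0,-11,0,0,0],[0,0,-14,0,0,0],[0,-4,-14,0,0,0],[0,-8.5,-14,0,0,0],[-4,-8.5,-14,0,0,0],[-8,-8.5,-14,0,0,0],[-11.4,-8.5,-14,0,0,0],[-11.4,-8.5,-14,0,0,0],[-11.4,-8.5,-10,0,0,0],[-11.4,-8.5,-7,0,0,0],[-11.4,-8.5,-6,0,0,0],[-11.4,-8.5,-6,0,0,0],[-11.4,-8.5,-6,0,0,0]]]'

```text
time: 4.53
ee_pos: [0.6699, -0.0909, 0.1655]
eef_rot: [-0.095, 0.995, -0.0, 0.0]
ft_force: [0.5, 0.8, 0.7]
width: 0.0004
grip_force: 0.0
```

Run:
```python
from h import *
c=[r.camera(n)[:,:,::-1] for n in("scene","top")]
e=r.read_state()["ee_pos"]; print(e,[proj(n,np.array(e)) for n in("scene","top")])
im=[cv2.resize(c[0][160:280,290:410],None,fx=3.3,fy=3.3,interpolation=2),cv2.resize(c[1][80:200,255:375],None,fx=3.3,fy=3.3,interpolation=2)]
cv2.imwrite("pics/c3.png",np.hstack(im))
```

```text
[ 0.67066188 -0.0910817   0.16704561] [array([337.02528828, 236.29983813]), array([331.63414452, 141.10827514])]
```

View pics/c3.png

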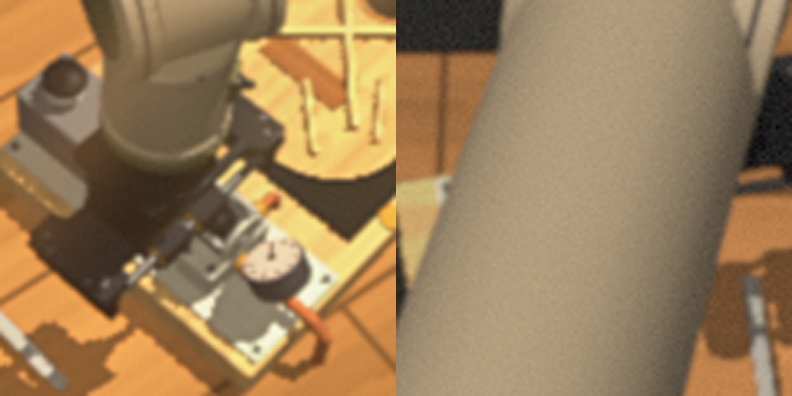

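The scene crop shows the fingers on the −y side of the valve, with the knob hidden under the gripper body. I'll push along tool +y and check the contact by force.

carry_out --steps '[[[0,1,0,0,0,0],[0,1.8,0,0,0,0],[0,2.3,0,0,0,0],[0,2.7,0,0,0,0],[0,3.1,0,0,0,0],[0,3.5,0,0,0,0]]]'

```text
time: 5.13
ee_pos: [0.6631, -0.057, 0.1651]
eef_rot: [-0.095, 0.995, -0.001, 0.0]
ft_force: [1.8, -6.5, 4.0]
width: 0.0008
grip_force: 3.2
```

carry_out --steps '[[[0,0.5,0,0,0,0],[0,1,0,0,0,0],[0,1.5,0,0,0,0],[0,2,0,0,0,0],[0,2.5,0,0,0,0],[0,3,0,0,0,0],[0,3.5,0,0,0,0],[0,4,0,0,0,0],[0,4.5,0,0,0,0],[0,5,0,0,0,0]]]'

```text
time: 5.97
ee_pos: [0.6533, -0.0069, 0.1646]
eef_rot: [-0.095, 0.995, 0.0, 0.0]
ft_force: [0.3, -0.4, -0.8]
width: 0.0001
grip_force: 0.0
```

The force dropped to zero, so the lever has probably snapped on to the far stop. I'll push gently until I feel the stop.

carry_out --steps '[[[0,0.3,0,0,0,0],[0,0.6,0,0,0,0],[0,0.8,0,0,0,0],[0,1.0,0,0,0,0],[0,1.0,0,0,0,0],[0,1.0,0,0,0,0]]]'

```text
time: 6.47
ee_pos: [0.6515, 0.0026, 0.1645]
eef_rot: [-0.096, 0.995, 0.0, -0.0]
ft_force: [-0.2, -0.3, 0.8]
width: 0.0003
grip_force: 0.0
```

carry_out --steps '[[[0,0.2,0,0,0,0],[0,0.4,0,0,0,0],[0,0.6,0,0,0,0],[0,0.8,0,0,0,0],[0,0.8,0,0,0,0]]]'

```text
time: 6.88
ee_pos: [0.6508, 0.0055, 0.1647]
eef_rot: [-0.093, 0.996, -0.003, 0.001]
ft_force: [4.8, -12.8, -2.7]
width: 0.0002
grip_force: 6.5
```

The stop is firm at 13 N. I'll back off, lift clear and check.

carry_out --steps '[[[0,-2,0,0,0,0],[0,-5,0,0,0,0],[0,-5,-4,0,0,0],[0,-5,-8,0,0,0],[3,-5,-12,0,0,0],[7,-5,-15,0,0,0],[11,-5,-15,0,0,0],[15,-5,-15,0,0,0],[19,-5,-15,0,0,0],[20,-1,-15,0,0,0],[20,3,-15,0,0,0],[20,7,-15,0,0,0],[20,11,-15,0,0,0],[20,15,-15,0,0,0],[20,19,-15,0,0,0],[20,22,-15,0,0,0],[20,22,-15,0,0,0]]]'

```text
time: 8.3
ee_pos: [0.4095, 0.1946, 0.3142]
eef_rot: [-0.1, 0.995, 0.001, -0.0]
ft_force: [-0.2, -1.1, -0.2]
width: 0.0006
grip_force: 0.0
```

Run:
```python
from h import *
c=[r.camera(n)[:,:,::-1] for n in("scene","top")]
b=np.array([.559,.163]);M=R.from_euler('z',.193).as_matrix()[:2,:2]
for y in(-.218,-.185,-.152): X=np.r_[M@[.06,y]+b,.181 if y!=-.185 else .187]; print(proj("scene",X),proj("top",X))
im=[cv2.resize(c[0][160:280,270:390],None,fx=3.3,fy=3.3,interpolation=2),cv2.resize(c[1][115:235,245:365],None,fx=3.3,fy=3.3,interpolation=2)]
cv2.imwrite("pics/c4.png",np.hstack(im))
```

```text
[351.26764843 219.86265391] [306.88278523 143.49749246]
[360.16170184 210.35754335] [290.96917898 145.22201638]
[368.53323024 203.38183995] [275.34439233 148.78748226]
```

View pics/c4.png

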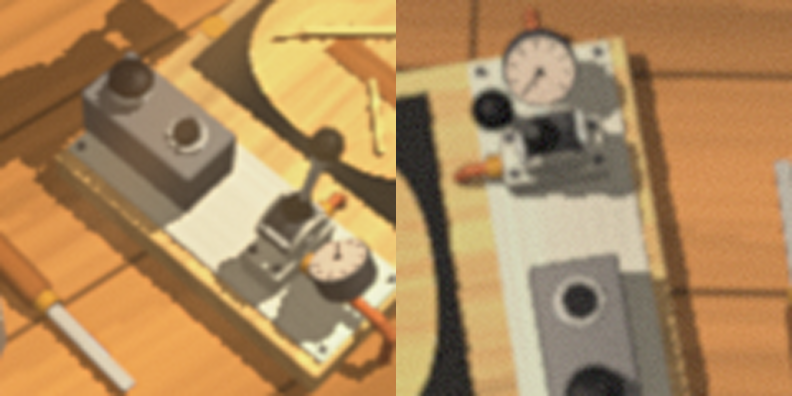

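The knob is now at scene pixel (368.8,203), and (273.5,148) in the top view. That matches the far-stop prediction, and both buttons are out. The chisel and soundboard look undisturbed.

```bash
python3 -c "
from bench import r
print(r.close_job())"
```

```text
the job is handed in; nothing more can be done
None
```

The start button was pressed fully in, the lever was pushed through hold to its far stop and left there, and the job is handed in; the last pictures showed both buttons out, but the hand-in returned no verdict.

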